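# Set the boxed-in heating valve and fasten its cover

### The arm

A 6-joint arm with a two-finger parallel gripper is mounted at the origin on the work surface. World frame = base frame: x ahead of the robot, y to its left, z up, the work surface at z = 0. Lengths are in m, angles in rad, forces in N, time in s.
With the tool pointing down it reaches from about 0.275 to 0.775 m from the base axis. Payload 14.6 kg.
Tool frame: the origin (TCP) lies at the centre of the arm's flange, where the gripper is bolted on; the fingertips stand 173 mm ahead of it and the grasp point (between the pads) lies 155 mm ahead of it; z points along the fingers, y is the line along which they close (so a half turn about z gives the same grasp; the last joint's range is limited). The gripper opens to 85 mm and grips with 20 to 120 N. Pads are 22 mm wide; open, the fingers measure 114 mm over their backs; the gripper's body (76 mm by 85 mm) begins 54 mm behind the grasp point. The pads swing forward as they close: fully open they stand 13 mm farther back than shut.
Start: joints at [1.194, 0.263, -0.048, 1.259, 0, 1.415], TCP at [0.115, 0.512, 0.405] pointing down, gripper open.
Joint ranges: [-2.65, 2.65], [-0.89, 1.7], [-1.18, 1.37], [-2.13, 2.11], [-1.35, 1.29], [-3.14, 3.14]. Speed limits (rad/s): [1.89, 1.89, 2.57, 2.79, 3.14, 3.14].

### API

Orientations are given as a rotation vector (axis times angle).
In Python, from plant import bot gives the robot as it stands.
- The arm moves only by the tool move_arm, never from a script. Its argument "deltas" is text: rows parted by semicolons, each of 7 numbers parted by spaces: the finger opening in mm, from 0 to 85.4, then the shift along the tool's x, y, z in units of 0.15 m (1.0 is 0.15 m), then the turn, a rotation vector about the tool's x, y, z in units of 120 degrees (1.0 is 120 degrees). A call has 1 to 8 rows; each row is the pose to reach, as a shift and turn from the pose commanded when the call began, along the tool's axes at that moment; what a row does not reach only later rows make up. A row lasts 1/8 s, in which the tool goes at most 62.5 mm and 10.7 degrees, less where a joint would pass 70% of its speed; a pose out of reach is approached as far as the arm can. A call with a number of a shift or a turn outside -1 to 1 is refused whole. A call with a gripper value outside its range is refused whole. The fingers move at their own pace and stop on an object; "newtons" is the grip in N (left out, the last holds). Time passes only in rows, so rows that repeat a pose let the fingers close. It gives the time, the measured TCP pose, the force, the opening and the grip force at its end, in the units of the state.
- bot.observe(): the state, without advancing time (a new reading comes with each control period).
- bot.get_image(name): name is "scene" or "top" or "wrist"; returns a dict with "frame" (480x640x3 uint8, blue, green, red), "depth" (480x640 float32, m along the optical axis (not along the pixel's ray), 0 where there is no reading), "fx", "fy", "cx", "cy" (pixels), "origin" and "rotation" of the camera in the world. Camera axes: x right, y down, z forward; pixel columns grow to the right and rows downward; lengths in m; the calibration is good to about 2 mm. The wrist camera is an equidistant fisheye: a pixel r from the principal point sees the ray r / f radians off the axis. A picture is of the moment at which its call begins.
- bot.sign_off(): hands the job in; it is judged then, once.
The state is a dict: "clock": time; "qpos": joint angles; "qvel": joint speeds; "joint_torque": joint torques, N m; "position": TCP position; "ee_rot": TCP orientation; "ft_force": force on the tool from outside, world axes, zero at the start; "moment": the same for the moment, N m; "grip_width": opening from 0.0 (shut) to 1.0 (fully open); "gripper_force": force on a finger pad.
Only numpy, scipy, OpenCV 4.12 (cv2) and the standard library are available. Lean on these libraries where they do the work, as an engineer would, in place of code of your own. Each camera call takes 0.05 s, during which the arm holds its last target. There are 200 camera calls.

### The job

Turn the handwheel of the heating valve in the open beech box until the long mark on its rim stands at the fixed pointer on the far side, then shut the box's hinged flap over it. Fasten the flap with its quarter-turn stud: press the stud in, give it a quarter turn clockwise and let it spring up into its catch. Leave the hammer, tin and carton where they are.

Things in the scene. Friction and masses are not known exactly. Their poses are not given: they have to be found in the camera images.
- valve_box: Fixed open-topped beech box round a heating valve, standing on the counter. Origin: at counter level on the handwheel's vertical axis; x to the far side (the pointer's side), y to the left (the flap hinge's side), z up. Outer: 226 mm along x (-113 to 113), y from -128 to 100 mm, rim at z = 145 mm, walls 12 mm thick. Its yaw differs from start to start.
- wheel (a joint): Angle of the black handwheel, rad, counterclockwise positive seen from above; 0 when the long mark stands at the pointer (at value a the mark lies at angle a from the box's +x axis). It starts between -2.4 and -0.7, so turn it counterclockwise; stops at -2.8 and 0.9. Stays where it is left; takes about 0.2 N m (5 N at 38 mm radius).
- wheel_center (a point): On the wheel's axis, level with the rim's top (z 129 mm in the box frame). Wheel 132 mm across; rim 8 mm wide, 16 mm tall; hub radius 15 mm, its nut ends at z 134; three spokes 12 mm wide (z 114 to 124), one at the long mark's angle, the others 120 degrees to either side. The openings between hub and rim (radius 15 to 58 mm) go through, free down to z 92 mm.
- long_mark (a point): The long white mark on the wheel's rim, 8 mm wide, across the whole top of the rim and down its outer face (the other scale marks are short and thin). Point: top outer edge of the rim, 66 mm from the axis; turns with the wheel.
- pointer_tip (a point): Tip of the fixed steel pointer just outside the far rim, 10 mm wide, tapering towards the wheel, at x = 71.5 mm, z = 132.5 mm in the box frame.
- flap (a joint): Opening of the beech flap, rad: 0 shut on the box's rim, stop at 1.8. Starts open against the stop, leaning a little outwards past upright; pushed inwards to under 1.35 it sinks shut by itself, slowed by dampers, within 4 s. Panel 226 x 228 x 15 mm, 0.6 kg; hinge along the box's x axis at y = 100, z = 145 mm in the box frame. Open, its outer face looks to the box's +y.
- flap_edge (a point): Middle of the flap's free edge on the outer face, 228 mm from the hinge axis (about 370 mm above the counter when open). Axes as the box when shut.
- stud_top (a point): Centre of the top of the stud's steel head; flap shut: at x 0, y -92, z 188 mm in the box frame, 28 mm above the flap's outer face. Round knurled head 26 mm in diameter, 14 mm tall, a coin slot 5 mm wide across its top (along the point's x), on a round collar 32 mm in diameter, 4 mm thick, its underside 10 mm off the flap at rest. z points out of the flap; turns with the stud.
- stud_turn (a joint): Turn of the stud, rad, clockwise positive seen from outside: starts at 0 (slot along the box's x axis), fastened at 1.57 (slot across, pointing at the hinge), stop at 1.60. Turns easily (about 0.05 N m) while pressed; with the flap shut and the stud not pressed it is blocked.
- stud_press (a joint): How far the stud is pressed in, m: 0 at rest, stop at 0.0085. Spring, 3 N at rest to 6.4 N at the stop. To pass the catch's ridge it must be held more than 0.0072 in while it is turned; let go at a quarter turn it springs back to 0.004, held in the catch's notch.
- hammer: Bystander: wooden-handled hammer, 260 mm long, lying on the counter to the right of the box.
- tin: Bystander: round tin, 80 mm in diameter, 100 mm tall, standing to the left of the box.
- carton: Bystander: small carton of screws, 60 x 100 x 45 mm, lying to the right of the box, near the robot.

How it is judged:
On the way, in this order (a step that is already met when the one before it is completed fails the run):
1. with the flap still open, the wheel's long mark stands at the pointer (within 0.08 rad) (value of joint wheel between -0.08 and 0.08 rad and value of joint flap above 1.3 rad), for 0.3 s.
2. the flap is shut on the box (value of joint flap below 0.02 rad), for 0.2 s.
3. the stud, with the flap shut, is turned a quarter turn and has sprung up into its catch (value of joint flap below 0.02 rad and value of joint stud_turn above 1.4 rad and value of joint stud_press between 0.0025 and 0.0055 m), for 0.2 s.
At the end, for the whole second after the job is handed in: The wheel's long mark stands within 0.08 rad (5 mm at the rim) of the pointer, the flap is shut to within 0.02 rad, and the stud is turned at least 1.4 rad and sits 2.5 to 5.5 mm in, held in its catch (all of step 3 and value of joint wheel between -0.08 and 0.08 rad); the robot touches nothing.
It fails at once if the hammer, the tin or the carton is moved more than 30 mm (distance of any of hammer, tin, carton from where it was at the start of the episode above 0.03 m).
It also fails if it takes over 72 s, if anything falls off the work surface, if the arm or the gripper's body presses on something with over 40 N, if the wrist force passes 120 N, or if a joint passes its speed limit or range.

## Working session

There is one attempt and no reset: what is moved stays moved. The work goes in short steps, Python scripts to look and compute and a tool call to move; the robot and the scene stay as the last step left them, time stands still between calls to the robot, and variables do not carry over. Pictures are saved under pics/ and viewed, at most 10 in all, crops included, and the job is handed in when it is done.

Besides the shell and the picture viewer there is one more tool, called after "Request:" in YAML: its name, and indented under it one key for each argument. move_arm: Moves the arm, as the interface text tells. Shifts and turns lie within -1 to 1; 1 stands for 0.15 m of shift or 120 degrees of turn. Its arguments: {"type":"object","properties":{"deltas":{"type":"string"},"newtons":{"type":"number"}},"required":["deltas"]}

```bash
ls; mkdir -p pics
python3 - <<'E'
from plant import bot
import cv2,numpy as np,pickle
s=bot.observe();print(s)
for n in("top","scene"):
    d=bot.get_image(n);pickle.dump(d,open(n+".pkl","wb"));cv2.imwrite(f"pics/{n}0.png",d["frame"]);print(n,d["fx"],d["cx"],d["cy"],d["origin"],d["rotation"])
E
```

```text
pics
{'clock': 0.0, 'qpos': array([ 1.19371571e+00,  2.63553257e-01, -4.89529832e-02,  1.25936722e+00,
       -2.22556789e-05,  1.41548181e+00]), 'qvel': array([ 0.00250351, -0.00054656,  0.00104703,  0.00072476, -0.0019287 ,
        0.00188816]), 'joint_torque': array([ 5.11130507e-03, -6.37628102e+01,  3.84548950e+01,  1.43710550e-02,
        1.98308448e-04, -1.94257751e-05]), 'position': array([0.11545936, 0.51206171, 0.40420337]), 'ee_rot': array([-3.47606941e-01, -3.12203871e+00,  1.64142180e-03]), 'ft_force': array([ 0.52976224,  0.21817898, -0.54159808]), 'moment': array([ 0.03629517, -0.01007072,  0.00116629]), 'gripper_force': 0.0, 'grip_width': 0.9966662915904547}
top 436.0638206046734 327.96343253241855 229.7250958384971 [0.29000757 0.05208969 1.16702227] [-1.98281766  2.22227353 -0.25025152]
scene 609.5681380836554 319.17881849787307 243.9332875722985 [ 1.21179733 -0.85933494  1.06897316] [-2.1806961  -0.70033069  0.34935044]
```

View pics/top0.png

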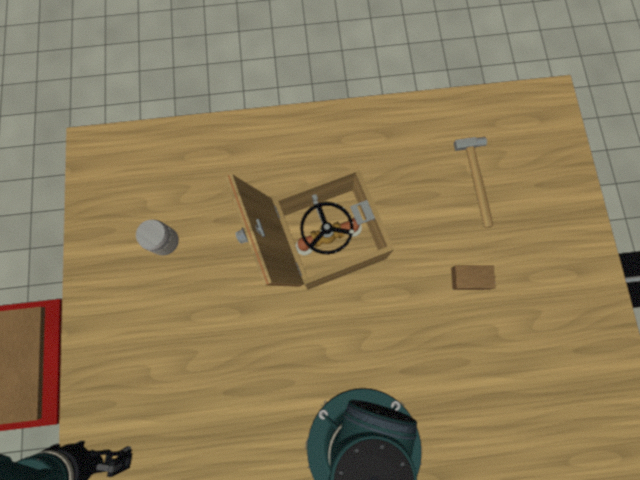

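View pics/scene0.png

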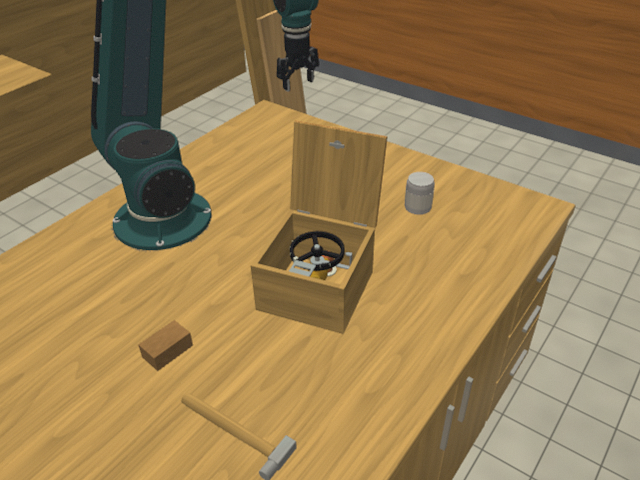

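The top view shows the wheel hub at about (327,228), the pointer at about (316,200) on the far side, and the flap open to the left. The scene view agrees. Next I'll fit the box pose.

```bash
cat > h.py <<'E'
import numpy as np,cv2,pickle
from scipy.spatial.transform import Rotation as R
def cam(d): 
    r=np.array(d["rotation"]); return (R.from_rotvec(r) if r.shape==(3,) else R.from_matrix(r)).as_matrix()
def cloud(d):
    v,u=np.mgrid[:480,:640]; z=d["depth"]
    p=np.stack([(u-d["cx"])/d["fx"]*z,(v-d["cy"])/d["fy"]*z,z],-1)
    return p@cam(d).T+d["origin"]
def proj(d,P):
    q=(np.atleast_2d(P)-d["origin"])@cam(d)
    return np.stack([q[:,0]/q[:,2]*d["fx"]+d["cx"],q[:,1]/q[:,2]*d["fy"]+d["cy"]],-1)
def onplane(d,uv,z):
    r=cam(d)@np.array([(uv[0]-d["cx"])/d["fx"],(uv[1]-d["cy"])/d["fy"],1]); return d["origin"]+r*(z-d["origin"][2])/r[2]
E
python3 - <<'E'
from h import *
d=pickle.load(open("top.pkl","rb"));P=cloud(d)
f=d["frame"].astype(int)
# wheel: black pixels near
v,u=np.mgrid[:480,:640]
m=(f.max(-1)<45)&(abs(u-327)<35)&(abs(v-228)<35)
zz=P[...,2][m];print(m.sum(),np.percentile(zz,[5,50,95]))
pts=np.array([onplane(d,(a,b),.129)[:2] for a,b in zip(u[m],v[m])])
from scipy.optimize import least_squares
def res(c):
    r=np.linalg.norm(pts-c,axis=1); return np.where(r>.045,r-.062,0)
c=least_squares(res,pts.mean(0),loss="soft_l1",f_scale=.003).x;print("center",c)
# rim
m=(P[...,2]>.138)&(P[...,2]<.152)&(abs(u-327)<80)&(abs(v-228)<70)&(f.max(-1)>60)
rp=P[m][:,:2]
def rr(x):
    c,s=np.cos(x[2]),np.sin(x[2]);q=(rp-x[:2])@np.array([[c,-s],[s,c]])
    h=np.array([.107,.108]);q=q-[0,-.014]
    a=abs(q)-h
    return np.maximum(a[:,0],a[:,1])
b=None
for y0 in np.linspace(-.2,.8,11):
    r=least_squares(rr,[*c,y0],loss="soft_l1",f_scale=.003)
    if b is None or r.cost<b.cost:b=r
print(m.sum(),b.x,b.cost)
x,y,t=b.x;np.save("box.npy",[x,y,t])
c,s=np.cos(t),np.sin(t);W=lambda p:np.array([x+c*p[0]-s*p[1],y+s*p[0]+c*p[1],p[2]])
K=8;u0,v0=285,175
im=cv2.resize(d["frame"][v0:v0+75,u0-0:u0+100],None,fx=K,fy=K,interpolation=cv2.INTER_CUBIC)
im=cv2.resize(d["frame"][165:240+55,225:400],None,fx=4.5,fy=4.5,interpolation=cv2.INTER_CUBIC)
dr=lambda p,col:cv2.circle(im,tuple(int(k) for k in ((proj(d,W(p))[0]-[225,165]+.5)*4.5)),3,col,-1)
for p in[(113,100),(113,-128),(-113,-128),(-113,100)]:dr((p[0]/1e3,p[1]/1e3,.145),(0,0,255))
dr((.0715,0,.1325),(0,255,0));dr((0,0,.134),(255,0,0))
for a in np.arange(-2.8,1,.4): dr((.072*np.cos(a),.072*np.sin(a),.129),(255,255,0))
cv2.imwrite("pics/c1.png",im)
E
```

```text
487 [0.12102617 0.12698278 0.13153827]
center [0.53439956 0.03086572]
2217 [0.53561203 0.03450596 0.26174258] 0.029720204648537377
```

View pics/c1.png

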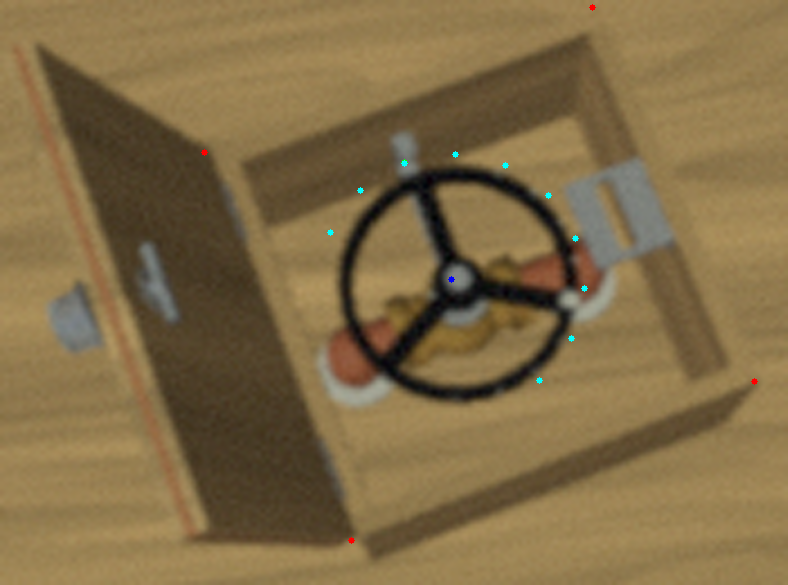

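Run:
```python
from h import *
from scipy.optimize import least_squares
d=pickle.load(open("top.pkl","rb"));P=cloud(d)
f=d["frame"].astype(int);v,u=np.mgrid[:480,:640]
c0=np.array([.5344,.0309])
m=(P[...,2]>.135)&(P[...,2]<.155)&(abs(u-327)<80)&(abs(v-228)<70)
rp=P[m][:,:2]
def loc(t): 
    c,s=np.cos(t),np.sin(t);return (rp-c0)@np.array([[c,-s],[s,c]])
for t in np.arange(.2,.46,.02):
    q=loc(t);q=q[(q[:,1]<.08)&(np.hypot(*q.T)>.08)]
    a=np.maximum(abs(q[:,0])-.107,-q[:,1]-.122)
    print(round(t,2),len(q),np.median(a),np.mean(np.minimum(abs(a),.02)))
# pointer and mark in crop px
ptr=onplane(d,(225+404/4.5-.5,165+140/4.5-.5),.1325)[:2]-c0
ptr2=onplane(d,(225+411/4.5-.5,165+168/4.5-.5),.1325)[:2]-c0
mk=onplane(d,(225+570/4.5-.5,165+299/4.5-.5),.129)[:2]-c0
for p in(ptr,ptr2,mk):print(p,np.hypot(*p),np.arctan2(p[1],p[0]))
hub=onplane(d,(225+456/4.5-.5,165+278/4.5-.5),.134);print(hub)
st=onplane(d,(225+68/4.5-.5,165+318/4.5-.5),.3);print(st)
```

```text
0.2 1662 -0.0017222689287828483 0.006477625011048553
0.22 1663 -0.0016295740189184865 0.005995096577378777
0.24 1664 -0.001649151011860757 0.005673688094089724
0.26 1664 -0.0019245885454394346 0.00553287352966585
0.28 1663 -0.0017943786846754545 0.005560743413000698
0.3 1664 -0.0016162617407773847 0.0057494510754235876
0.32 1664 -0.0015945523712658366 0.006125973688020299
0.34 1665 -0.0015973686049586128 0.00663598455388851
0.36 1673 -0.001687194464257552 0.007249524094073933
0.38 1682 -0.0019133953759113212 0.007928778307348111
0.4 1695 -0.0019412096491001063 0.008631549869718405
0.42 1711 -0.0020984189327956093 0.009314966547313126
0.44 1730 -0.0020405754502309803 0.00998611911577599
[0.0831714  0.02087988] 0.08575227124485116 0.24596329810837075
[0.06675176 0.01876703] 0.06933973177630752 0.27407164668097633
[-0.01562755 -0.0590155 ] 0.06104957174535237 -1.8296591056124378
[0.53625998 0.03210634 0.134     ]
[0.49818755 0.21179824 0.3       ]
```

```bash
cat >> h.py <<'E'
BX=np.array([.535,.0315]);YAW=.265
def w(x,y): c,s=np.cos(YAW),np.sin(YAW); return BX+[c*x-s*y,s*x+c*y]
def Rd(yang): # tool down, tool y at world angle yang
    y=np.array([np.cos(yang),np.sin(yang),0]);z=np.array([0,0,-1.]);return np.stack([np.cross(y,z),y,z],1)
def rows(p0,R0,T):
    for p,Rm in T:
        s=R0.T@(np.array(p)-p0)/.15; r=R.from_matrix(R0.T@Rm).as_rotvec()/np.radians(120)
        print(" ".join(f"{k:.3f}" for k in [*s,*r]))
E
python3 - <<'E'
from h import *
p0=np.array([.1155,.5121,.4042]);R0=Rd(1.348);pts=[p0,(.22,.42,.51),(.25,.30,.53),(.29,.17,.53),(.35,.05,.53),(.44,.0,.50)]
for a,b in zip(pts,pts[1:]): rows(np.array(a),R0,[(b,R0)])
x,y=w(-.038,0);print(x,y)
rows(np.array((.44,0,.5)),R0,[((x,y,.43),Rd(YAW))])
E
```

```text
-0.815 -0.445 -0.705 0.000 0.000 0.000
-0.372 -0.736 -0.133 0.000 0.000 0.000
-0.452 -0.786 0.000 0.000 0.000 0.000
-0.567 -0.692 0.000 0.000 0.000 0.000
-0.659 -0.193 0.200 0.000 0.000 0.000
0.4983264849665095 0.021547447810318074
-0.347 0.226 0.467 0.000 0.000 0.517
```

Request:
move_arm:
  deltas: "0 -0.4 -0.22 -0.35 0 0 0; 0 -0.815 -0.445 -0.705 0 0 0; 0 -0.815 -0.445 -0.705 0 0 0; 0 -0.815 -0.445 -0.705 0 0 0; 0 -0.815 -0.445 -0.705 0 0 0"

```text
clock: 0.72
position: [0.22, 0.4203, 0.5098]
ee_rot: [-0.348, -3.122, 0.001]
ft_force: [-0.6, -0.5, -0.5]
grip_width: -0.0
gripper_force: 0.0
```

Request:
move_arm:
  deltas: "0 -0.37 -0.74 -0.13 0 0 0; 0 -0.37 -0.74 -0.13 0 0 0; 0 -0.37 -0.74 -0.13 0 0 0; 0 -0.37 -0.74 -0.13 0 0 0"

```text
clock: 1.23
position: [0.2495, 0.3002, 0.5293]
ee_rot: [-0.347, -3.122, 0.001]
ft_force: [-1.0, -0.7, -0.4]
grip_width: -0.002
gripper_force: 0.0
```

Request:
move_arm:
  deltas: "0 -0.45 -0.79 0 0 0 0; 0 -0.45 -0.79 0 0 0 0; 0 -0.45 -0.79 0 0 0 0; 0 -0.45 -0.79 0 0 0 0"

```text
clock: 1.72
position: [0.2899, 0.1695, 0.5294]
ee_rot: [-0.348, -3.121, 0.0]
ft_force: [-0.3, 0.6, -0.3]
grip_width: 0.002
gripper_force: 0.0
```

Request:
move_arm:
  deltas: "0 -0.57 -0.69 0 0 0 0; 0 -0.57 -0.69 0 0 0 0; 0 -0.57 -0.69 0 0 0 0; 0 -0.57 -0.69 0 0 0 0; 0 -0.57 -0.69 0 0 0 0"

```text
clock: 2.35
position: [0.3501, 0.0508, 0.5297]
ee_rot: [-0.344, -3.122, -0.0]
ft_force: [-0.4, 0.2, -0.2]
grip_width: 0.004
gripper_force: 0.0
```

Request:
move_arm:
  deltas: "0 -0.66 -0.19 0.2 0 0 0.08; 0 -0.66 -0.19 0.2 0 0 0.16; 0 -0.66 -0.19 0.2 0 0 0.24; 0 -0.66 -0.19 0.2 0 0 0.32; 0 -0.66 -0.19 0.2 0 0 0.4; 0 -0.66 -0.19 0.2 0 0 0.48; 0 -0.66 -0.19 0.2 0 0 0.517; 0 -0.66 -0.19 0.2 0 0 0.517"

```text
clock: 3.35
position: [0.4404, 0.0013, 0.5]
ee_rot: [-1.903, -2.499, -0.0]
ft_force: [0.5, -0.0, 0.1]
grip_width: -0.001
gripper_force: 0.0
```

```bash
cat >> h.py <<'E'
def fproj(d,P):
    q=(np.atleast_2d(P)-d["origin"])@cam(d); n=np.hypot(q[:,0],q[:,1]);th=np.arctan2(n,q[:,2])
    return np.stack([d["cx"]+d["fx"]*th*q[:,0]/n,d["cy"]+d["fy"]*th*q[:,1]/n],-1)
def fplane(d,uv,z):
    a=np.array([uv[0]-d["cx"],uv[1]-d["cy"]])/d["fx"];th=np.hypot(*a)
    r=cam(d)@np.array([*(a/th*np.sin(th)),np.cos(th)]);return d["origin"]+r*(z-d["origin"][2])/r[2]
E
python3 - <<'E'
from h import *
from plant import bot
d=bot.get_image("wrist");pickle.dump(d,open("w1.pkl","wb"));im=d["frame"].copy()
dr=lambda p,col:cv2.circle(im,tuple(int(k+.5) for k in fproj(d,[*w(p[0],p[1]),p[2]])[0]),2,col,-1)
for p in[(113,100),(113,-128),(-113,-128),(-113,100)]:dr((p[0]/1e3,p[1]/1e3,.145),(0,0,255))
dr((.0715,0,.1325),(0,255,0));dr((0,0,.134),(255,0,0))
for a in np.arange(-2.8,1,.2): dr((.066*np.cos(a),.066*np.sin(a),.129),(255,255,0))
cv2.imwrite("pics/w1.png",im);s=bot.observe();print(s["position"],s["ee_rot"])
p=s["position"];R0=R.from_rotvec(s["ee_rot"]).as_matrix()
x,y=w(-.038,0)
rows(p,R0,[((x,y,.43),Rd(YAW)),((x,y,.36),Rd(YAW)),((x,y,.278),Rd(YAW))])
E
```

```text
[0.44038901 0.0010983  0.49999758] [1.90221590e+00 2.50013142e+00 2.82819306e-04]
0.028 0.409 0.467 0.000 -0.000 0.002
0.028 0.408 0.933 0.000 -0.000 0.002
0.028 0.408 1.480 0.000 -0.000 0.002
```

View pics/w1.png

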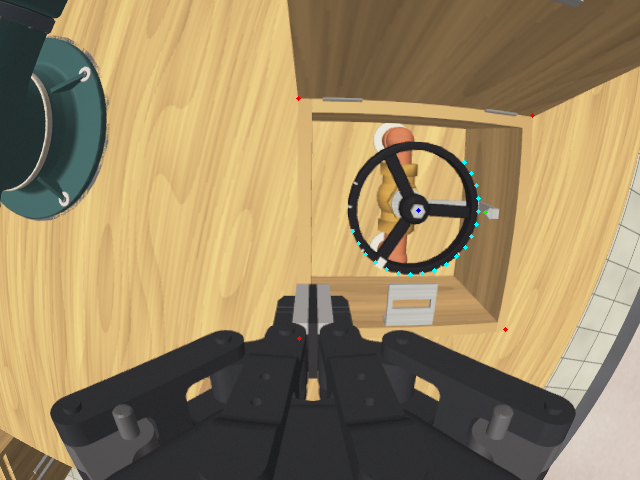

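The overlay matches the wheel (hub 418,210; mark 381,263; pointer 490,212). Descending into the near opening.

Request:
move_arm:
  deltas: "0 0.028 0.409 0.2 0 0 0; 0 0.028 0.409 0.467 0 0 0; 0 0.028 0.409 0.7 0 0 0; 0 0.028 0.409 0.93 0 0 0; 0 0.028 0.409 0.98 0 0 0; 0 0.028 0.409 0.98 0 0 0"

```text
clock: 4.15
position: [0.4987, 0.0204, 0.3535]
ee_rot: [1.905, 2.498, 0.0]
ft_force: [0.0, -0.8, 0.5]
grip_width: -0.0
gripper_force: 0.0
```

Request:
move_arm:
  deltas: "0 0 0 0.2 0 0 0; 0 0 0 0.35 0 0 0; 0 0 0 0.5 0 0 0; 0 0 0 0.5 0 0 0"

```text
clock: 4.65
position: [0.4987, 0.0201, 0.2783]
ee_rot: [-1.906, -2.497, 0.0]
ft_force: [-0.3, -0.6, 0.5]
grip_width: 0.001
gripper_force: 0.0
```

Run:
```python
from h import *
from plant import bot
d=pickle.load(open("w1.pkl","rb"))
m=fplane(d,(381.5,262.5),.129)[:2]-BX;q=fplane(d,(490,212.5),.1325)[:2]-BX
print("mark",np.hypot(*m),np.arctan2(m[1],m[0])-YAW,"ptr",np.arctan2(q[1],q[0])-YAW)
s=bot.observe();print(s["position"],s["ee_rot"],s["ft_force"])
def arc(a0,a1,n):
    a0,a1=np.radians([a0,a1]);p0=np.array([*w(.038*np.cos(a0),.038*np.sin(a0)),.278]);R0=Rd(YAW+a0)
    rows(p0,R0,[(np.array([*w(.038*np.cos(a),.038*np.sin(a)),.278]),Rd(YAW+a)) for a in np.linspace(a0,a1,n+1)[1:]])
arc(0,72,8)
```

```text
mark 0.06235871260703099 -2.110332323762324 ptr -0.008551863150917216
[0.49872435 0.02011133 0.27825079] [-1.90618882e+00 -2.49675459e+00  2.70038031e-04] [-0.33404796 -0.62676624  0.51929861]
0.040 -0.003 0.000 0.000 0.000 -0.075
0.078 -0.012 0.000 0.000 0.000 -0.150
0.115 -0.028 0.000 0.000 0.000 -0.225
0.149 -0.048 0.000 0.000 0.000 -0.300
0.179 -0.074 0.000 0.000 0.000 -0.375
0.205 -0.104 0.000 0.000 0.000 -0.450
0.226 -0.138 0.000 0.000 0.000 -0.525
0.241 -0.175 0.000 0.000 0.000 -0.600
```

Request:
move_arm:
  deltas: "0 -0.04 0.003 0 0 0 -0.075; 0 -0.078 0.012 0 0 0 -0.15; 0 -0.115 0.028 0 0 0 -0.225; 0 -0.149 0.048 0 0 0 -0.3; 0 -0.179 0.074 0 0 0 -0.375; 0 -0.205 0.104 0 0 0 -0.45; 0 -0.226 0.138 0 0 0 -0.525; 0 -0.241 0.175 0 0 0 -0.6"

```text
clock: 5.65
position: [0.5333, -0.0079, 0.2797]
ee_rot: [-0.067, -3.141, 0.0]
ft_force: [-7.2, 0.4, 3.0]
grip_width: 0.001
gripper_force: 3.0
```

Request:
move_arm:
  deltas: "0 -0.04 0.003 0 0 0 -0.075; 0 -0.078 0.012 0 0 0 -0.15; 0 -0.115 0.028 0 0 0 -0.225; 0 -0.149 0.048 0 0 0 -0.3; 0 -0.179 0.074 0 0 0 -0.375; 0 -0.205 0.104 0 0 0 -0.45; 0 -0.226 0.138 0 0 0 -0.525; 0 -0.241 0.175 0 0 0 -0.6"

```text
clock: 6.65
position: [0.5713, 0.0163, 0.2799]
ee_rot: [-1.792, 2.581, -0.004]
ft_force: [-1.6, -6.9, -0.6]
grip_width: 0.002
gripper_force: 3.0
```

Run:
```python
from h import *
from plant import bot
s=bot.observe();print(s["position"],s["ee_rot"],s["ft_force"])
R0=R.from_rotvec(s["ee_rot"]).as_matrix();p=s["position"][:2]-BX
print("finger ang",np.degrees(np.arctan2(p[1],p[0])-YAW),np.hypot(*p),"y ang",np.degrees(np.arctan2(R0[1,1],R0[0,1])-YAW))
d=bot.get_image("wrist");pickle.dump(d,open("w2.pkl","wb"));im=d["frame"]
t=bot.get_image("top");pickle.dump(t,open("t2.pkl","wb"))
b=cv2.resize(t["frame"][180:270,280:380],(533,480),interpolation=cv2.INTER_CUBIC)
cv2.imwrite("pics/w2.png",cv2.resize(np.hstack([im,b]),(800,int(480*800/1173))))
```

```text
[0.57126623 0.01625963 0.27991989] [-1.79150503  2.58050993 -0.00393864] [-1.61084304 -6.91817332 -0.64003508]
finger ang -37.97727915772473 0.03933838051396964 y ang 144.35690794744113
```

View pics/w2.png

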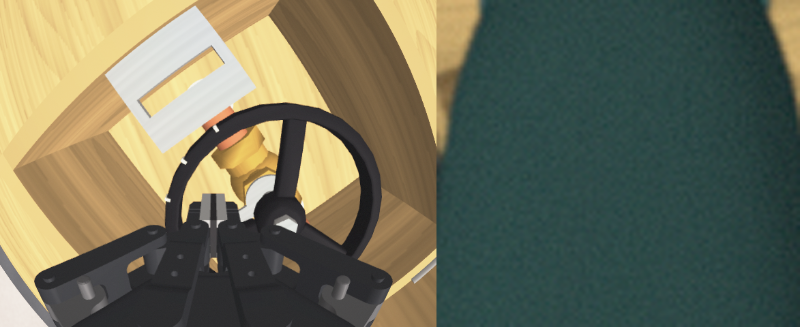

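Run:
```python
from h import *
d=pickle.load(open("w2.pkl","rb"));k=1173/800
for uv in[(283,124),(306,122),(294.5,123),(288,224)]:
    q=fplane(d,np.array(uv)*k,.124)[:2]-BX;print(uv,np.hypot(*q),np.degrees(np.arctan2(q[1],q[0])-YAW))
im=d["frame"].copy()
for a in (-15,-10,-5,0,5):
    t=np.radians(a-120)
    for rr in(.03,.055): cv2.circle(im,tuple(int(z) for z in fproj(d,[*w(rr*np.cos(t),rr*np.sin(t)),.124])[0]),2,(0,0,255) if a else (0,255,0),-1)
cv2.imwrite("pics/w2b.png",im[100:400,250:600])
```

```text
(283, 124) 0.05609131943441431 -122.39511956394884
(306, 122) 0.05824058907550146 -134.94161019117672
(294.5, 123) 0.05679662918513424 -128.7000439582028
(288, 224) 0.004834928141921753 129.23181968768478
```

View pics/w2b.png

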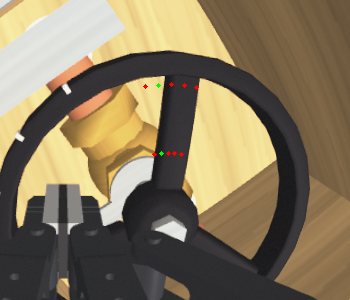

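Request:
move_arm:
  deltas: "0 -0.02 0.001 0 0 0 -0.035; 0 -0.038 0.003 0 0 0 -0.071; 0 -0.038 0.003 0 0 0 -0.071; 0 -0.038 0.003 0 0 0 -0.071"

```text
clock: 7.25
position: [0.5728, 0.0218, 0.279]
ee_rot: [-1.968, 2.448, -0.003]
ft_force: [1.7, -5.0, 4.0]
grip_width: 0.0
gripper_force: 2.7
```

Run:
```python
from h import *
from plant import bot
d=bot.get_image("wrist");im=d["frame"].copy();pickle.dump(d,open("w3.pkl","wb"))
for a in (-4,0,4):
    t=np.radians(a-120)
    for rr in(.03,.055): cv2.circle(im,tuple(int(z) for z in fproj(d,[*w(rr*np.cos(t),rr*np.sin(t)),.124])[0]),2,(0,0,255) if a else (0,255,0),-1)
cv2.imwrite("pics/w3.png",im[100:400,250:600])
```

```text
(no output)
```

View pics/w3.png

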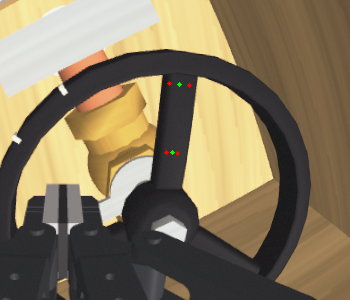

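Request:
move_arm:
  deltas: "0 0.035 0.0 0 0 0 0; 0 0.035 0 0 0 0 0; 0 0.035 0 -0.2 0 0 0; 0 0.035 0 -0.6 0 0 0; 0 0.035 0 -1 0 0 0; 0 0.035 0 -1 0 0 0; 0 0.035 0 -1 0 0 0"

```text
clock: 8.18
position: [0.5712, 0.017, 0.4274]
ee_rot: [1.972, -2.446, -0.001]
ft_force: [0.9, -0.5, -0.4]
grip_width: -0.002
gripper_force: 0.0
```

Run:
```python
from h import *
from plant import bot
d=bot.get_image("wrist");im=d["frame"].copy();pickle.dump(d,open("w4.pkl","wb"))
s=bot.observe();print(s["position"],s["ee_rot"],s["qpos"])
for a in (-120,120,0): 
    t=np.radians(a)
    for rr in(.03,.055): cv2.circle(im,tuple(int(z) for z in fproj(d,[*w(rr*np.cos(t),rr*np.sin(t)),.124])[0]),2,(0,0,255) if a else (0,255,0),-1)
cv2.circle(im,tuple(int(z) for z in fproj(d,[*w(.0715,0),.1325])[0]),2,(0,255,0),-1)
cv2.imwrite("pics/w4.png",im)
```

```text
[0.57110492 0.01696587 0.42681626] [ 1.97112074e+00 -2.44484686e+00 -2.32207217e-03] [-1.12951012e-01  3.40189771e-01  1.24605491e-01  1.35704782e+00
  2.45930737e-04 -1.47001351e+00]
```

View pics/w4.png

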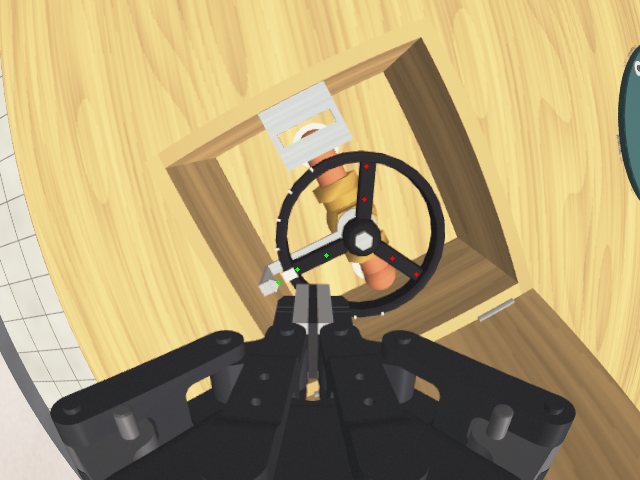

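Run:
```python
from h import *
from plant import bot
d=pickle.load(open("w4.pkl","rb"))
for uv,z in(((289,273),.129),((361,239),.134)):
    q=fplane(d,uv,z)[:2]-BX;print(np.hypot(*q),np.arctan2(q[1],q[0])-YAW)
s=bot.observe();R0=R.from_rotvec(s["ee_rot"]).as_matrix();print(R0.round(3))
ya=np.arctan2(R0[1,1],R0[0,1]);Rn=Rd(ya)
pts=[s["position"],(.55,.04,.56),(.51,.09,.605),(*w(-.06,.15),.605),(*w(-.06,.205),.60),(*w(-.06,.205),.495),(*w(-.06,.12),.495),(*w(-.06,.05),.495)]
for a,b in zip(pts,pts[1:]):print(np.round(b,3),end=' ');rows(np.array(a),Rn,[(b,Rn)])
```

```text
0.06141531701982706 -0.0385416448080424
0.0028847821796128617 -1.4430320451340646
[[-0.212 -0.977 -0.002]
 [-0.977  0.212  0.   ]
 [-0.     0.002 -1.   ]]
[0.55 0.04 0.56] -0.120 0.170 -0.888 0.000 0.000 0.000
[0.51  0.09  0.605] -0.269 0.331 -0.300 0.000 0.000 0.000
[0.438 0.161 0.605] -0.358 0.570 0.000 0.000 0.000 0.000
[0.423 0.214 0.6  ] -0.325 0.169 0.033 0.000 0.000 0.000
[0.423 0.214 0.495] 0.000 0.000 0.700 0.000 0.000 0.000
[0.446 0.132 0.495] 0.503 -0.261 0.000 0.000 0.000 0.000
[0.464 0.064 0.495] 0.414 -0.215 0.000 0.000 0.000 0.000
```

Run:
```python
from h import *
for f,box in(("w4.pkl",(250,255,305,300)),("w1.pkl",(478,200,505,222))):
    d=pickle.load(open(f,"rb"));im=d["frame"];x0,y0,x1,y1=box
    c=im[y0:y1,x0:x1].astype(int)
    m=(c.max(-1)-c.min(-1)<25)&(c.min(-1)>100);br=c.mean(-1)
    for nm,mm in(("white",m&(br>215)),("grey",m&(br<=215))):
        vs,us=np.nonzero(mm)
        n,l,st,ce=cv2.connectedComponentsWithStats(mm.astype(np.uint8))
        for i in range(1,n):
            if st[i,4]>15:
                q=fplane(d,ce[i]+[x0,y0],.131)[:2]-BX
                print(f,nm,st[i,4],(ce[i]+[x0,y0]).round(1),np.hypot(*q).round(4),(np.arctan2(q[1],q[0])-YAW).round(3))
    # hub nut
    hp=fproj(d,[*BX,.134])[0].astype(int);c=im[hp[1]-14:hp[1]+15,hp[0]-14:hp[0]+15].astype(int)
    mm=(c.max(-1)-c.min(-1)<25)&(c.min(-1)>120)
    n,l,st,ce=cv2.connectedComponentsWithStats(mm.astype(np.uint8));i=1+np.argmax(st[1:,4])
    q=fplane(d,ce[i]+hp-14,.134)[:2]-BX;c_,s_=np.cos(YAW),np.sin(YAW);print("hub local",st[i,4],(np.array([[c_,s_],[-s_,c_]])@q).round(4))
```

```text
w4.pkl white 69 [275.2 266.3] 0.0688 -0.184
w4.pkl white 112 [289.5 274.6] 0.0612 -0.027
w4.pkl white 28 [267.6 288. ] 0.0818 0.005
w4.pkl white 29 [263.1 289.3] 0.0855 -0.003
w4.pkl grey 28 [295.8 256.8] 0.0515 -0.237
w4.pkl grey 327 [269.6 277.7] 0.0764 -0.084
w4.pkl grey 21 [293.5 271.4] 0.0572 -0.044
w4.pkl grey 143 [299.8 291.9] 0.0627 0.238
hub local 247 [-0.0007 -0.0008]
w1.pkl grey 229 [488.2 210.3] 0.0762 0.016
hub local 151 [-0.0008 -0.0006]
```

Request:
move_arm:
  deltas: "0 -0.12 0.17 -0.89 0 0 0; 0 -0.12 0.17 -0.89 0 0 0; 0 -0.12 0.17 -0.89 0 0 0; 0 -0.12 0.17 -0.89 0 0 0; 0 -0.12 0.17 -0.89 0 0 0"

```text
clock: 8.85
position: [0.5506, 0.0397, 0.5594]
ee_rot: [1.97, -2.444, -0.003]
ft_force: [0.3, 0.1, -0.1]
grip_width: 0.001
gripper_force: 0.0
```

Request:
move_arm:
  deltas: "0 -0.1 0.1 -0.3 0 0 0; 0 -0.27 0.33 -0.3 0 0 0; 0 -0.27 0.33 -0.3 0 0 0; 0 -0.27 0.33 -0.3 0 0 0"

```text
clock: 9.35
position: [0.5108, 0.0897, 0.6053]
ee_rot: [1.971, -2.444, -0.002]
ft_force: [0.8, -0.1, -0.4]
grip_width: -0.002
gripper_force: 0.0
```

Request:
move_arm:
  deltas: "0 -0.18 0.28 0 0 0 0; 0 -0.36 0.57 0 0 0 0; 0 -0.52 0.66 0 0 0 0; 0 -0.68 0.74 0 0 0 0; 0 -0.68 0.74 0 0 0 0; 0 -0.68 0.74 0 0 0 0"

```text
clock: 10.1
position: [0.4242, 0.2126, 0.6057]
ee_rot: [1.971, -2.445, -0.0]
ft_force: [-0.0, 0.3, 0.1]
grip_width: 0.001
gripper_force: 0.0
```

Request:
move_arm:
  deltas: "0 0 0 0.25 0 0 0; 0 0 0 0.5 0 0 0; 0 0 0 0.74 0 0 0; 0 0 0 0.74 0 0 0; 0 0 0 0.74 0 0 0"

```text
clock: 10.72
position: [0.4239, 0.2127, 0.4967]
ee_rot: [-1.971, 2.445, -0.001]
ft_force: [0.6, 0.2, -0.3]
grip_width: 0.006
gripper_force: 0.0
```

Request:
move_arm:
  deltas: "0 0.15 -0.08 0 0 0 0; 0 0.3 -0.16 0 0 0 0; 0 0.43 -0.22 0 0 0 0; 0 0.56 -0.29 0 0 0 0; 0 0.7 -0.36 0 0 0 0; 0 0.82 -0.43 0 0 0 0; 0 0.92 -0.48 0 0 0 0; 0 0.92 -0.48 0 0 0 0"

```text
clock: 11.72
position: [0.465, 0.0622, 0.496]
ee_rot: [-1.97, 2.447, -0.001]
ft_force: [0.6, 0.1, -0.2]
grip_width: -0.003
gripper_force: 0.0
```

Request:
move_arm:
  deltas: "50 0 0 -0.35 0 0 0; 50 0 0 -0.69 0 0 0; 50 0 0 -0.69 0 0 0; 50 0.3 -0.4 -0.69 0 0 0; 50 0.64 -0.78 -0.69 0 0 0; 50 0.64 -0.78 -0.69 0 0 0; 50 0.64 -0.78 -0.69 0 0 0; 50 0.64 -0.78 -0.69 0 0 0"

```text
clock: 12.72
position: [0.5582, -0.0547, 0.599]
ee_rot: [-1.973, 2.445, 0.0]
ft_force: [-0.4, -0.3, -1.2]
grip_width: 0.588
gripper_force: 0.0
```

Request:
move_arm:
  deltas: "50 0 0 0 0 0 0; 50 0 0 0 0 0 0; 50 0 0 0 0 0 0; 50 0 0 0 0 0 0; 50 0 0 0 0 0 0; 50 0 0 0 0 0 0; 50 0 0 0 0 0 0; 50 0 0 0 0 0 0"

```text
clock: 13.72
position: [0.5587, -0.0556, 0.5989]
ee_rot: [1.972, -2.445, -0.0]
ft_force: [-0.3, -0.1, 0.8]
grip_width: 0.589
gripper_force: 0.0
```

Request:
move_arm:
  deltas: "50 0 0 0 0 0 0; 50 0 0 0 0 0 0; 50 0 0 0 0 0 0; 50 0 0 0 0 0 0; 50 0 0 0 0 0 0; 50 0 0 0 0 0 0; 50 0 0 0 0 0 0; 50 0 0 0 0 0 0"

```text
clock: 14.72
position: [0.5587, -0.0556, 0.5989]
ee_rot: [1.972, -2.445, 0.0]
ft_force: [0.7, 1.0, -0.1]
grip_width: 0.587
gripper_force: 0.0
```

Request:
move_arm:
  deltas: "50 0 0 0.1 0 0 0; 50 0 0 0.2 0 0 0; 50 0 0 0.4 0 0 0; 50 0 0 0.67 0 0 0; 50 0 0 0.67 0 0 0; 50 0 0 0.67 0 0 0; 50 0 0 0.67 0 0 0; 50 0 0 0.67 0 0 0"

```text
clock: 15.72
position: [0.5589, -0.0556, 0.4994]
ee_rot: [-1.972, 2.445, -0.002]
ft_force: [-0.1, 0.3, -0.5]
grip_width: 0.581
gripper_force: 0.0
```

Run:
```python
from h import *
from plant import bot
d=bot.get_image("wrist");im=d["frame"].copy();pickle.dump(d,open("w5.pkl","wb"))
s=bot.observe();print(s["position"],s["ee_rot"],s["clock"])
for rr in(0,.013):
  for t in np.arange(0,6.2,.7): cv2.circle(im,tuple(int(z) for z in fproj(d,[*w(rr*np.cos(t),-.092+rr*np.sin(t)),.188])[0]),1,(0,0,255),-1)
for x,y in[(113,100),(113,-128),(-113,-128),(-113,100)]: cv2.circle(im,tuple(int(z) for z in fproj(d,[*w(x/1e3,y/1e3),.16])[0]),3,(0,255,0),-1)
cv2.imwrite("pics/w5.png",im)
```

```text
[ 0.55881303 -0.05558562  0.49911079] [-1.97183535e+00  2.44483331e+00 -1.42588103e-03] 15.775
```

View pics/w5.png

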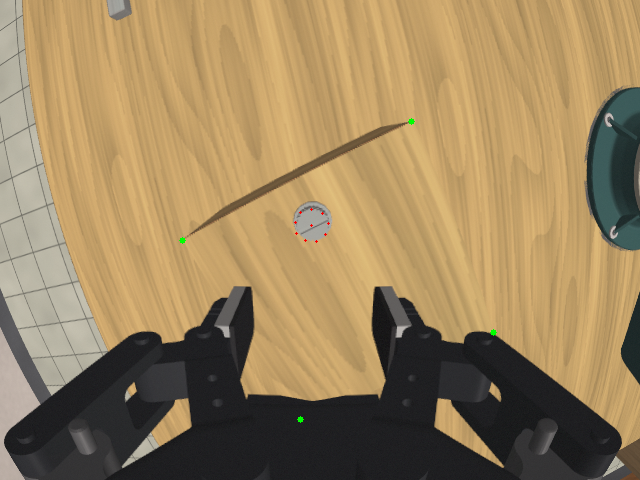

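The flap is shut, and the stud head at (312,223) is where predicted. Next: descend, grip, press and turn.

Request:
move_arm:
  deltas: "50 0.012 0 0.2 0 0 0; 50 0.012 0 0.5 0 0 0; 50 0.012 0 0.8 0 0 0; 50 0.012 0 0.95 0 0 0; 50 0.012 0 0.987 0 0 0; 50 0.012 0 0.987 0 0 0"

```text
clock: 16.52
position: [0.5585, -0.0574, 0.3511]
ee_rot: [-1.972, 2.445, -0.001]
ft_force: [-1.1, 0.1, 1.5]
grip_width: 0.584
gripper_force: 0.0
```

Request:
move_arm:
  deltas: "20 0 0 0 0 0 0; 20 0 0 0 0 0 0; 20 0 0 0 0 0 0; 20 0 0 0 0 0 0; 20 0 0 0 0 0 0; 20 0 0 0 0 0 0"
  newtons: 40

```text
clock: 17.27
position: [0.5587, -0.0574, 0.3508]
ee_rot: [-1.971, 2.445, -0.002]
ft_force: [4.6, -1.8, 3.0]
grip_width: 0.281
gripper_force: 39.1
```

Request:
move_arm:
  deltas: "20 0 0 0.03 0 0 0; 20 0 0 0.06 0 0 0; 20 0 0 0.067 0 0 0; 20 0 0 0.067 0 0 0; 20 0 0 0.067 0 0 0"

```text
clock: 17.9
position: [0.5585, -0.0574, 0.3426]
ee_rot: [-1.971, 2.443, -0.005]
ft_force: [-2.6, -0.2, 30.8]
grip_width: 0.278
gripper_force: 41.9
```

Request:
move_arm:
  deltas: "20 0 0 0 0 0 0.08; 20 0 0 0 0 0 0.16; 20 0 0 0 0 0 0.24; 20 0 0 0 0 0 0.32; 20 0 0 0 0 0 0.4; 20 0 0 0 0 0 0.48; 20 0 0 0 0 0 0.56; 20 0 0 0 0 0 0.64"

```text
clock: 18.9
position: [0.5588, -0.0576, 0.3427]
ee_rot: [-0.018, 3.137, -0.003]
ft_force: [0.6, -3.2, 29.2]
grip_width: 0.279
gripper_force: 41.5
```

Request:
move_arm:
  deltas: "20 0 0 0 0 0 0.07; 20 0 0 0 0 0 0.115; 20 0 0 0 0 0 0.115; 20 0 0 0 0 0 0.115; 20 0 0 0 0 0 0.115"

```text
clock: 19.52
position: [0.5588, -0.0577, 0.3427]
ee_rot: [0.351, 3.117, -0.003]
ft_force: [-0.1, -3.0, 28.6]
grip_width: 0.28
gripper_force: 41.6
```

Request:
move_arm:
  deltas: "20 0 0 -0.03 0 0 0; 20 0 0 -0.04 0 0 0; 55 0 0 -0.04 0 0 0; 55 0 0 -0.04 0 0 0; 55 0 0 -0.04 0 0 0; 55 0 0 -0.04 0 0 0; 55 0 0 -0.04 0 0 0"

```text
clock: 20.4
position: [0.5582, -0.0573, 0.3462]
ee_rot: [-0.351, -3.122, -0.0]
ft_force: [-0.5, -0.4, 0.4]
grip_width: 0.646
gripper_force: 0.0
```

Request:
move_arm:
  deltas: "55 0 0 -0.15 0 0 0; 55 0 0 -0.4 0 0 0; 55 0 0 -0.8 0 0 0; 55 0 0 -1 0 0 0; 55 0 0 -1 0 0 0; 55 0 0 -1 0 0 0"

```text
clock: 21.15
position: [0.5583, -0.0573, 0.4954]
ee_rot: [-0.351, -3.121, -0.0]
ft_force: [-0.4, 0.3, 0.1]
grip_width: 0.642
gripper_force: 0.0
```

Run:
```python
from h import *
from plant import bot
d=bot.get_image("wrist");pickle.dump(d,open("w6.pkl","wb"));D=d["depth"]
s=bot.observe();print(s["position"],s["clock"])
u,v=fproj(d,[*w(0,-.092),.184])[0].astype(int)
def pt(u,v):
    a=np.array([u-d["cx"],v-d["cy"]])/d["fx"];th=np.hypot(*a);r=np.array([*(a/th*np.sin(th)),np.cos(th)]);return d["origin"]+cam(d)@(r/r[2]*D[v,u])
Z=np.array([[pt(i,j)[2] for i in range(u-30,u+31,6)] for j in range(v-30,v+31,6)]);print((Z*1e3).round())
im=cv2.resize(d["frame"][v-60:v+60,u-80:u+80],None,fx=4,fy=4,interpolation=cv2.INTER_CUBIC)
a,b=fproj(d,[[*w(0,-.12),.184],[*w(0,.0),.184]])
f=lambda q:tuple(int(k) for k in (q-[u-80,v-60])*4)
cv2.arrowedLine(im,(20,440),tuple(int(k) for k in np.array([20,440])+(b-a)/np.linalg.norm(b-a)*60),(0,0,255),2)
cv2.imwrite("pics/w6.png",im)
```

```text
[ 0.55823186 -0.05732636  0.49515042] 21.2
[[161. 160. 161. 161. 160. 161. 161. 162. 160. 162. 161.]
 [162. 160. 161. 160. 160. 160. 161. 160. 161. 162. 162.]
 [160. 160. 162. 171. 176. 178. 170. 168. 162. 159. 160.]
 [161. 160. 172. 186. 185. 185. 184. 170. 161. 160. 160.]
 [160. 162. 171. 184. 184. 185. 180. 182. 161. 161. 160.]
 [160. 161. 170. 185. 181. 180. 185. 185. 160. 162. 161.]
 [160. 161. 160. 181. 184. 185. 185. 185. 159. 161. 161.]
 [161. 160. 160. 185. 184. 183. 184. 161. 162. 161. 161.]
 [161. 160. 160. 160. 161. 161. 160. 161. 160. 161. 162.]
 [161. 161. 161. 160. 160. 162. 465. 160. 465. 161. 161.]
 [  0. 162. 161. 160. 162. 161. 161. 163. 162. 161. 161.]]
```

View pics/w6.png

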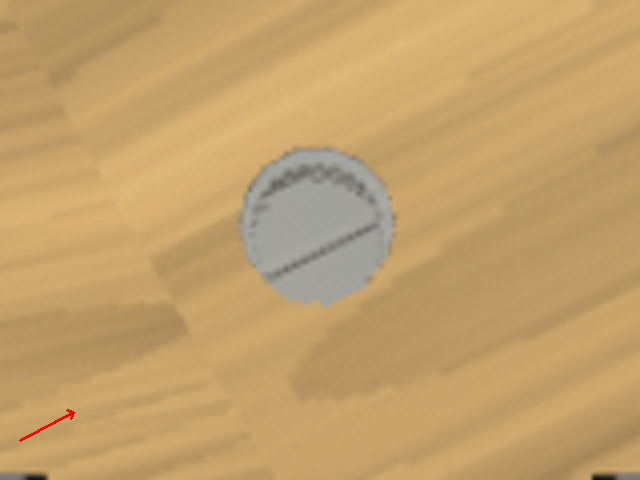

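The slot, running (270,277) to (378,225), points at the hinge. The head sits about 24 mm above the flap, so it is pressed in about 4 mm and held in the catch. Handing in.

```bash
python3 -c "
from plant import bot
print(bot.sign_off())"
```

```text
the job is handed in; nothing more can be done
None
```

I turned the wheel's mark to the pointer (about 0.01–0.04 rad off by my camera estimate), shut the flap, and turned the stud a quarter turn; it sits about 4 mm in, in its catch. I handed the job in at 21 s, kept the arm clear of the hammer, tin and carton, and the hand-in gave no verdict.

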